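# Turn a back-to-front parts bin round in its bay

### The job

In the two-bay holder on the stockroom bench, one blue parts bin has been slid in back to front: its plain end sticks out and its pull is hidden inside. Draw it right out, turn it round and slide it back into its own bay until it is fully home with its pull pointing out, like the bin next to it. Keep it upright so that the fittings stay in, and leave the neighbouring bin and the other things on the bench where they are.

Things in the scene. Friction and masses are not known exactly. Their poses are not given: they have to be found in the camera images.
- holder: Grey steel holder fixed to the bench, two open-fronted bays side by side. Origin: on the bench (z = 0), middle of the plane of the bay mouths. Its x axis points level INTO the bays (bins come out along -x, roughly to the robot's left, +y world), y across the bays, z up. Bay centre lines at y = +45 and -45 mm; outer width 160 mm, top 60 mm high. At least 250 mm of bare bench lies before the mouths
- bay_a (a point): middle of the mouth of the bay at holder y = +45 mm, on its floor plate; axes as the holder. Each bay: inner width 61 mm, inner depth 122 mm to a solid back wall, floor plate 5 mm thick (a bin in it stands 5 mm above the bench), 51 mm high inside, under two lips along the sides with a 29 mm wide slot between them; walls and lips 4 mm thick; mouth square-edged, no lead-in
- bay_b (a point): middle of the mouth of the bay at holder y = -45 mm, on its floor plate, 5 mm above the bench; axes as the holder; same sizes as the other bay
- bin: Wrongly inserted bin, in either bay: loose blue plastic open tray 120 long, 56 wide, 46 mm high, walls 4 mm, brass fittings fixed inside, 0.17 to 0.35 kg; from the middle of one end stands a pull, an upright fin. Origin: underside, at half the overall length of 160 mm. x axis from pull to plain end, z up; tray spans x -40 to +80 mm. Its x axis starts opposite to the holder's; 39 to 48 mm of tray stands out
- bin_pull (a point): middle of the free end of that bin's pull: 80 mm from the bin's origin along its -x, 20 mm above its underside. The pull is 40 mm long, 14 mm thick and spans 2 to 38 mm above the underside. Fully home the right way round, the bin's x axis is along the holder's, its origin is at holder x = 40 to 42 mm, the tray front is flush with the mouth and only the pull stands out
- bin_plain (a point): middle of the outer face of that bin's plain end: 80 mm from the bin's origin along its +x, 20 mm above its underside. The fittings fixed in the tray take up bin x -13 to +51 mm, up to 28 mm above the underside, so both tray ends are empty inside
- neighbour: The same kind of bin in the other bay, the right way round (its pull stands out of the mouth); same sizes, origin and axes. Leave it alone
- oil_can: bystander: upright plain can, diameter 60 mm, 150 mm high, on the bench to the robot's left; origin underside centre
- wrench: bystander: steel wrench 180 mm long lying on the bench to the robot's left; origin underside centre
- carton: bystander: cardboard carton 160 x 120 x 80 mm high, on the robot's right, behind the holder; origin underside centre
Not all that is in view belongs to the job. What is shaped like the bin but green or turquoise is not meant.

How it is judged:
On the way, in this order (a step that is already met when the one before it is completed fails the run):
1. the bin is drawn right out of its bay (x of each of bin_pull, bin_plain in the frame of holder below 0 m), for 0.1 s.
2. the bin is turned round and its plain end has entered the bay (x of bin_plain in the frame of holder above 0.02 m and x of bin_pull in the frame of holder below -0.045 m and angle between the x axis of bin and the x axis of holder, either way round below 0.1 rad), for 0.1 s.
At the end, for the whole second after the job is handed in: The bin stands upright in its own bay, pull pointing out, pushed home with its tray front within 6 mm of flush with the mouth, resting on the bay floor, straight, released and at rest; the neighbouring bin within 20 mm of where it was (x of bin in the frame of holder between 0.034 and 0.045 m and x of bin_pull in the frame of holder between -0.047 and -0.034 m and x of bin_plain in the frame of holder between 0.112 and 0.125 m and (y of bin in the frame of holder between 0.039 and 0.051 m or y of bin in the frame of holder between -0.051 and -0.039 m) and height (world z) of bin between 0.002 and 0.01 m and angle between bin's own z axis and vertical below 0.06 rad and angle between the x axis of bin and the x axis of holder, either way round below 0.08 rad and linear speed of bin below 0.02 m/s and distance of neighbour from where it was at the start of the episode below 0.02 m and contact force between the fingers and bin below 0.1 N); the robot touches nothing.
It fails at once if the neighbour is displaced by more than 20 mm (distance of neighbour from where it was at the start of the episode above 0.02 m).
It fails at once if the oil can is displaced by more than 30 mm (distance of oil_can from where it was at the start of the episode above 0.03 m).
It fails at once if the wrench is displaced by more than 30 mm (distance of wrench from where it was at the start of the episode above 0.03 m).
It fails at once if the carton is displaced by more than 30 mm (distance of carton from where it was at the start of the episode above 0.03 m).
It fails at once if the bin is tipped by more than 35 degrees (angle between bin's own z axis and vertical above 0.61 rad).
It also fails if it takes over 72 s, if anything falls off the work surface, if the arm or the gripper's body presses on something with over 40 N, if the wrist force passes 120 N, or if a joint passes its speed limit or range.

### The arm

A 6-joint arm with a two-finger parallel gripper is mounted at the origin on the work surface. World frame = base frame: x ahead of the robot, y to its left, z up, the work surface at z = 0. Lengths are in m, angles in rad, forces in N, time in s.
With the tool pointing down it reaches from about 0.4 to 0.825 m from the base axis. Payload 7 kg.
Tool frame: the origin (TCP) lies on the front face of the gripper's body, between the roots of the fingers; the fingertips stand 66 mm ahead of it and the grasp point (between the pads) lies 47 mm ahead of it; z points along the fingers, y is the line along which they close (so a half turn about z gives the same grasp; the last joint's range is limited). The gripper opens to 88 mm and grips with 3 to 60 N. Pads are 19 mm wide; open, the fingers measure 130 mm over their backs; the gripper's body (78 mm by 193 mm) begins 47 mm behind the grasp point.
Start: joints at [1.394, 0.359, 0.012, 0, -1.224, -0.288], TCP at [0.303, 0.603, 0.292] pointing down, gripper open.
Joint ranges: [-3.07, 3.07], [-1.43, 2.12], [-1.02, 1.25], [-3.03, 1.67], [-3.05, -0], [-3.03, 3.03]. Speed limits (rad/s): [2.39, 2.39, 3.01, 3.14, 3.14, 3.14].

### API

Orientations are given as [roll, pitch, yaw] about the fixed x, y, z axes, in that order (R = Rz(yaw) Ry(pitch) Rx(roll)).
In Python, from station import arm gives the robot as it stands. The module is installed in compiled form; this text tells all that it offers.
- The arm moves only by the tool move_arm, never from a script. Its argument "increments" is a list of rows, each an object of numbers: "jaw": the gripper command: -1 is shut, 1 is fully open, values between are in proportion; "dx", "dy", "dz": the shift along the tool's x, y, z in m; "twist": the turn about the tool's z in rad. A call has 1 to 12 rows; each row shifts and turns the commanded pose from where the row before left it, along the tool's axes as they then stand; what a row does not reach is not made up. A row lasts 1/12 s, in which the tool goes at most 41.7 mm and 7.16 degrees, less where a joint would pass 70% of its speed; a pose out of reach is approached as far as the arm can. A call is refused whole if a number of a shift passes 0.0417 or a number of a turn 0.125, either way. A call with a gripper value outside its range is refused whole. The fingers move at their own pace and stop on an object; "force" is the grip in N (left out, the last holds). Time passes only in rows, so rows that do not move let the fingers close. It gives the time, the measured TCP pose, the force, the opening and the grip force at its end, in the units of the state.
- arm.get_state(): the state, without advancing time (a new reading comes with each control period).
- arm.grab_frame(name): name is "scene" or "top"; returns the picture (420x560x3 uint8, blue, green, red); there is no depth.
- arm.camera_info(name): a dict with "K" (3x3 intrinsics, pixels), "extrinsics" (4x4, takes a point from camera to world coordinates). Camera axes: x right, y down, z forward; pixel columns grow to the right and rows downward; lengths in m; the calibration is good to about 2 mm. A picture is of the moment at which its call begins. camera_info takes no time and is no camera call.
- arm.job_done(): hands the job in; it is judged then, once.
Trained networks look in the newest picture that a camera, given by its name, has taken for a name from the list of things; names that differ only in an ending like _2 or _b are one class to them, and where a whole thing is asked for, a point or a joint stands for the part that bears it (a point fixed in the world has none). Each returns a list of dicts, best first, with "score" (0 to 1); they miss things now and then, are a little off and sometimes report something else, mostly with a low value. They report only what shows in the picture. A call takes as long as a camera call. They do not tell look-alikes from the thing itself.
- arm.find_in(camera, name): "position" ([x, y, z] in m, in world coordinates, good to about 4 mm: the middle of the surface that is visible of it).
- arm.silhouettes(camera, name): "pixels" (420x560 bool, what is visible of it).
- arm.pinpoint(camera, name): "position" ([x, y, z] in m, in world coordinates, good to about 4 mm: a listed point, or the origin of a listed thing).
The state is a dict: "t": time; "q": joint angles; "qd": joint speeds; "joint_efforts": joint torques, N m; "eef_pos": TCP position; "ee_rot": TCP orientation; "force": force on the tool from outside, world axes, zero at the start; "moment": the same for the moment, N m; "width": finger opening in m; "gripper_force": force on a finger pad.
Only numpy, scipy, OpenCV 4.12 (cv2) and the standard library are available. Lean on these libraries where they do the work, as an engineer would, in place of code of your own. Each camera call takes 0.05 s, during which the arm holds its last target. There are 200 camera calls.

## Working session

There is one attempt and no reset: what is moved stays moved. The work goes in short steps, Python scripts to look and compute and a tool call to move; the robot and the scene stay as the last step left them, time stands still between calls to the robot, and variables do not carry over. Pictures are saved under pics/ and viewed, at most 10 in all, crops included, and the job is handed in when it is done.

Besides the shell and the picture viewer there is one more tool, called after "Request:" as name(argument=value, ...), one argument or row to a line, values as JSON. move_arm: Moves the arm, as the interface text tells. Its arguments: {"type":"object","properties":{"increments":{"type":"array"},"force":{"type":"number"}},"required":["increments"]}

```bash
mkdir -p pics
python3 - <<'E'
from station import arm
import cv2
for c in("scene","top"):
    cv2.imwrite(f"pics/{c}0.png",arm.grab_frame(c)); i=arm.camera_info(c); print(c,i["K"],i["extrinsics"])
    for n in("holder","bay_a","bay_b","bin","bin_pull","bin_plain","neighbour","oil_can","wrench","carton"):
        try: print(n,[(d["position"],d["score"]) for d in arm.pinpoint(c,n)])
        except Exception as e: print(n,e)
print(arm.get_state())
E
```

```text
scene [[546.1640924    0.         283.41579925]
 [  0.         546.1640924  205.73759554]
 [  0.           0.           1.        ]] [[-0.85302269  0.34427303 -0.3922096   1.12944233]
 [ 0.52176557  0.54730428 -0.65438422  0.88605059]
 [-0.01062885 -0.76284606 -0.64649279  0.97909679]
 [ 0.          0.          0.          1.        ]]
holder [([0.5977, -0.155, -0.0012], 0.92), ([0.5024, -0.4414, -0.0024], 0.5)]
bay_a [([0.5551, -0.1718, 0.0072], 0.93), ([0.6442, -0.1445, 0.0018], 0.72)]
bay_b [([0.5551, -0.1718, 0.0072], 0.93), ([0.6442, -0.1445, 0.0018], 0.72)]
bin [([0.5612, -0.2072, 0.0034], 0.94), ([0.7764, 0.0081, -0.0001], 0.71), ([0.7174, -0.4164, -0.0013], 0.67), ([0.3902, 0.3582, 0.0], 0.31)]
bin_pull [([0.5835, -0.2768, 0.0231], 0.79), ([0.791, -0.425, 0.0214], 0.63), ([0.856, -0.0118, 0.0222], 0.63)]
bin_plain [([0.6985, 0.0305, 0.0169], 0.83), ([0.541, -0.124, 0.0235], 0.82), ([0.6308, -0.4151, 0.0203], 0.68), ([0.6449, -0.1429, 0.0024], 0.57)]
neighbour [([0.6536, -0.1801, 0.0042], 0.62), ([0.5412, -0.126, 0.0215], 0.18)]
oil_can [([0.5915, 0.3599, -0.0007], 0.67), ([0.
[... 1356 characters left out ...]
on [([0.5011, -0.4387, 0.0007], 0.69)]
{'t': 1.1, 'q': array([ 1.39407538e+00,  3.58597004e-01,  1.18562563e-02,  3.55304259e-05,
       -1.22408337e+00, -2.88085599e-01]), 'qd': array([-0.00120476, -0.00131003,  0.00075621,  0.00125106, -0.0005678 ,
        0.00070466]), 'joint_efforts': array([ 1.62278980e-04, -5.82390511e+01,  2.93300200e+01,  7.00302556e+00,
        1.24627480e-02, -1.77777298e-05]), 'eef_pos': array([0.30259205, 0.60334097, 0.29215052]), 'ee_rot': array([ 3.14157550e+00, -3.99352582e-05, -4.64794474e-01]), 'force': array([-0.00038971,  0.29146617, -0.09617355]), 'moment': array([ 0.00884889,  0.06312258, -0.01303718]), 'gripper_force': 0.0, 'width': 0.08771770043460869}
```

```bash
ls .
```

```text
pics
```

View pics/scene0.png

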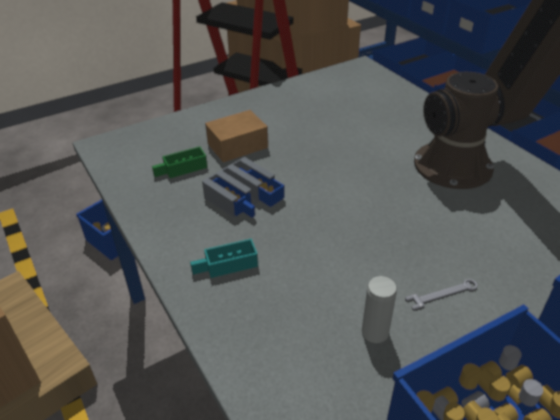

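View pics/top0.png

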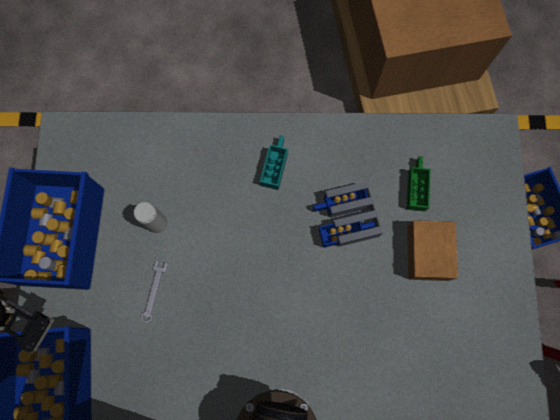

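The top view shows the misinserted blue bin in the near bay (plain end at about px 322,235). The neighbour's pull is at about (318,207), the turquoise and green look-alikes are at (273,165) and (420,185), and the carton is at (435,250). That makes the bin's bay bay_b. Next I'll fit the holder pose to its silhouettes.

```bash
cat > h.py <<'E'
import numpy as np,cv2
from station import arm
def proj(c,P):
    i=arm.camera_info(c);T=np.linalg.inv(np.array(i["extrinsics"]));K=np.array(i["K"])
    p=(np.c_[P,np.ones(len(P))]@T.T)[:,:3]@K.T
    return p[:,:2]/p[:,2:]
def H2W(h,P):
    P=np.asarray(P,float);c,s=np.cos(h[2]),np.sin(h[2])
    return np.c_[h[0]+c*P[:,0]-s*P[:,1],h[1]+s*P[:,0]+c*P[:,1],P[:,2]]
def W2H(h,P):
    P=np.asarray(P,float);c,s=np.cos(h[2]),np.sin(h[2]);d=P[:,:2]-np.array(h[:2])
    return np.c_[c*d[:,0]+s*d[:,1],-s*d[:,0]+c*d[:,1],P[:,2:]]
def box(x0,x1,y0,y1,z0,z1): return [[x,y,z] for x in(x0,x1) for y in(y0,y1) for z in(z0,z1)]
def hullmask(pts,S=8):
    m=np.zeros((420*S,560*S),np.uint8);h=cv2.convexHull(np.float32(pts)*S+S/2);cv2.fillConvexPoly(m,np.int32(h.round()),1);return m
E
cat > fit.py <<'E'
from h import *
from scipy.optimize import minimize
hs={}
out=[]
for c in("scene","top"):
    im=arm.grab_frame(c); s=arm.silhouettes(c,"holder"); print(c,[(d["score"],d["pixels"].sum(),np.argwhere(d["pixels"]).mean(0).round()) for d in s])
    m=s[0]["pixels"].astype(np.uint8)
    n,l,st,_=cv2.connectedComponentsWithStats(m); m=np.isin(l,[k for k in range(1,n) if st[k,4]>60]).astype(np.uint8)
    hs[c]=hullmask(cv2.findNonZero(m)[:,0,:].astype(float),4)
    v=cv2.addWeighted(im,1,cv2.merge([m*0,m*0,m*80]),1,0)
    u,w=proj(c,np.array([[.58,-.18,.03]]))[0].astype(int)
    out.append((c,im,v,u,w))
def cost(p,cs=("scene","top")):
    e=0
    for c in cs:
        mm=hullmask(proj(c,H2W(p,box(0,.126,-.08,.08,0,.06))),4); e+=(mm!=hs[c]).sum()/16
    return e
for cs in(("scene",),("top",),("scene","top")):
    r=min((minimize(cost,[.596,-.156,a],args=(cs,),method="Nelder-Mead",options=dict(initial_simplex=[[.596,-.156,a],[.602,-.156,a],[.596,-.15,a],[.596,-.156,a+.04]])) for a in(-1.34,-1.3)),key=lambda r:r.fun)
    print(cs,r.x,r.fun)
h=r.x; np.save("h.npy",h)
rows=[]
for c,im,v,u,w in out:
    def crop(a): return cv2.resize(a[w-45:w+45,u-60:u+60],None,fx=3.3,fy=3.3,interpolation=cv2.INTER_CUBIC)
    a=crop(im)
    for B in(box(0,.126,-.08,.08,.06,.06),):
        q=((proj(c,H2W(h,B))-[u-60,w-45]+.5)*3.3).astype(int)[[0,2,6,4]]
        cv2.polylines(a,[q],True,(0,255,255),1)
    rows.append(np.hstack([a,crop(v)]))
cv2.imwrite("pics/fit.png",np.vstack(rows))
for n in("bin","bin_pull","bin_plain"): 
    print(n,W2H(h,[d["position"] for d in arm.pinpoint("top",n)]).round(4).tolist())
E
python3 fit.py
```

```text
scene [(0.77, np.int64(1856), array([184., 234.]))]
top [(0.75, np.int64(1874), array([214., 355.]))]
('scene',) [ 0.59816357 -0.15702493 -1.32070209] 162.25
('top',) [ 0.59753899 -0.15679632 -1.32418659] 51.4375
('scene', 'top') [ 0.59837594 -0.15702361 -1.32955021] 221.1875
bin [[-0.1187, 0.2145, -0.0016], [0.0397, -0.0464, 0.0059], [0.2789, 0.0484, 0.0035]]
bin_pull [[-0.0822, 0.2843, 0.0199], [0.1172, -0.0442, 0.0242], [0.3101, 0.1243, 0.0224]]
bin_plain [[-0.0411, -0.0438, 0.028], [-0.1553, 0.1367, 0.0195], [0.2561, -0.0227, 0.0182]]
```

View pics/fit.png

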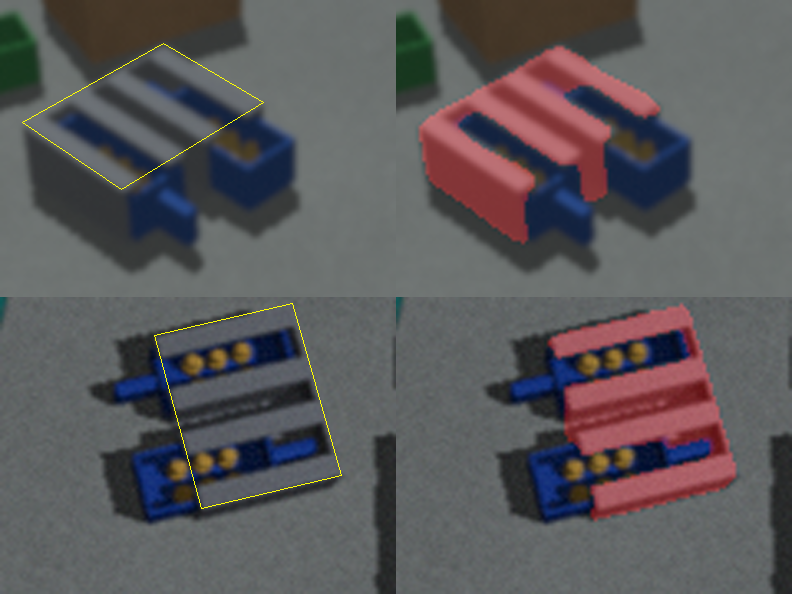

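The fit is good. The yellow outline follows the holder top in both views, and the bin stands about 42 mm out of bay_b. First I'll twist to the holder yaw, then travel.

Request:
move_arm(
  increments=[
    {"twist": 0.1075, "jaw": 1},
    {"twist": 0.1075},
    {"twist": 0.1075},
    {"twist": 0.1075},
    {"twist": 0.1075},
    {"twist": 0.1075},
    {"twist": 0.1075},
    {"twist": 0.1075},
  ],
)

```text
$.increments[0]: bad value
```

```bash
cat >> h.py <<'E'
h=np.array([.598,-.157,-1.325])
def go(x,y,z=None,yaw=None):
    "tool-frame shift (dx,dy,dz) to bring TCP to holder x,y and world z; twist to yaw rel. holder"
    s=arm.get_state();t=H2W(h,[[x,y,0]])[0];p=s["eef_pos"];w=s["ee_rot"][2];d=t[:2]-p[:2]
    print("t",s["t"],"holderpos",W2H(h,[p])[0].round(4),"yaw-h",round((w-h[2]+np.pi)%(2*np.pi)-np.pi,4),"q6",s["q"][5].round(3),"w",s["width"],"F",s["force"].round(2),"M",s["moment"].round(2),s["ee_rot"].round(4))
    print("dx",round(np.cos(w)*d[0]+np.sin(w)*d[1],4),"dy",round(np.sin(w)*d[0]-np.cos(w)*d[1],4),"dz",None if z is None else round(p[2]-z,4))
E
python3 -c "
from h import *
go(-.022,-.045,.077)"
```

```text
t 1.45 holderpos [-0.8094 -0.1016  0.2921] yaw-h 0.8602 q6 -0.288 w 0.08759364046421018 F [-0.16 -0.64  0.26] M [-0.01 -0.04 -0.02] [ 3.1415  0.     -0.4648]
dx 0.5565 dy 0.5599 dz 0.2151
```

Request:
move_arm(
  increments=[
    {"dx": 0, "dy": 0, "dz": 0, "twist": 0.1075, "jaw": 1},
    {"dx": 0, "dy": 0, "dz": 0, "twist": 0.1075, "jaw": 1},
    {"dx": 0, "dy": 0, "dz": 0, "twist": 0.1075, "jaw": 1},
    {"dx": 0, "dy": 0, "dz": 0, "twist": 0.1075, "jaw": 1},
    {"dx": 0, "dy": 0, "dz": 0, "twist": 0.1075, "jaw": 1},
    {"dx": 0, "dy": 0, "dz": 0, "twist": 0.1075, "jaw": 1},
    {"dx": 0, "dy": 0, "dz": 0, "twist": 0.1075, "jaw": 1},
    {"dx": 0, "dy": 0, "dz": 0, "twist": 0.1075, "jaw": 1},
  ],
)

```text
t: 2.12
eef_pos: [0.3026, 0.6033, 0.2921]
ee_rot: [3.142, -0.0, -1.33]
force: [1.0, -0.4, 0.4]
width: 0.0877
gripper_force: 0.0
```

```bash
python3 -c "
from h import *
go(-.022,-.045,.077)"
```

```text
t 2.1167 holderpos [-0.8094 -0.1015  0.2921] yaw-h -0.0051 q6 -1.153 w 0.08767798201156066 F [ 0.97 -0.43  0.35] M [ 0.08 -0.03  0.01] [ 3.1416 -0.     -1.3301]
dx 0.7871 dy -0.0606 dz 0.2151
```

Request:
move_arm(
  increments=[
    {"dx": 0.0328, "dy": -0.0025, "dz": 0, "twist": 0, "jaw": 1},
    {"dx": 0.0328, "dy": -0.0025, "dz": 0, "twist": 0, "jaw": 1},
    {"dx": 0.0328, "dy": -0.0025, "dz": 0, "twist": 0, "jaw": 1},
    {"dx": 0.0328, "dy": -0.0025, "dz": 0, "twist": 0, "jaw": 1},
    {"dx": 0.0328, "dy": -0.0025, "dz": 0, "twist": 0, "jaw": 1},
    {"dx": 0.0328, "dy": -0.0025, "dz": 0, "twist": 0, "jaw": 1},
    {"dx": 0.0328, "dy": -0.0025, "dz": 0, "twist": 0, "jaw": 1},
    {"dx": 0.0328, "dy": -0.0025, "dz": 0, "twist": 0, "jaw": 1},
    {"dx": 0.0328, "dy": -0.0025, "dz": 0, "twist": 0, "jaw": 1},
    {"dx": 0.0328, "dy": -0.0025, "dz": 0, "twist": 0, "jaw": 1},
    {"dx": 0.0328, "dy": -0.0025, "dz": 0, "twist": 0, "jaw": 1},
    {"dx": 0.0328, "dy": -0.0025, "dz": 0, "twist": 0, "jaw": 1},
  ],
)

```text
t: 3.12
eef_pos: [0.4277, 0.2274, 0.2925]
ee_rot: [-3.141, 0.0, -1.324]
force: [1.3, 0.2, 0.9]
width: 0.0878
gripper_force: 0.0
```

Request:
move_arm(
  increments=[
    {"dx": 0.0328, "dy": -0.0025, "dz": 0.01, "twist": 0, "jaw": 1},
    {"dx": 0.0328, "dy": -0.0025, "dz": 0.01, "twist": 0, "jaw": 1},
    {"dx": 0.0328, "dy": -0.0025, "dz": 0.01, "twist": 0, "jaw": 1},
    {"dx": 0.0328, "dy": -0.0025, "dz": 0.01, "twist": 0, "jaw": 1},
    {"dx": 0.0328, "dy": -0.0025, "dz": 0.01, "twist": 0, "jaw": 1},
    {"dx": 0.0328, "dy": -0.0025, "dz": 0.01, "twist": 0, "jaw": 1},
    {"dx": 0.0328, "dy": -0.0025, "dz": 0.01, "twist": 0, "jaw": 1},
    {"dx": 0.0328, "dy": -0.0025, "dz": 0.01, "twist": 0, "jaw": 1},
    {"dx": 0.0328, "dy": -0.0025, "dz": 0.01, "twist": 0, "jaw": 1},
    {"dx": 0.0328, "dy": -0.0025, "dz": 0.01, "twist": 0, "jaw": 1},
    {"dx": 0.0328, "dy": -0.0025, "dz": 0.01, "twist": 0, "jaw": 1},
    {"dx": 0.0328, "dy": -0.0025, "dz": 0.01, "twist": 0, "jaw": 1},
  ],
)

```text
t: 4.12
eef_pos: [0.5529, -0.1472, 0.1719]
ee_rot: [-3.141, -0.0, -1.325]
force: [0.4, 0.6, 0.1]
width: 0.0873
gripper_force: 0.0
```

```bash
python3 -c "
from h import *
go(-.022,-.045,.077)"
```

```text
t 4.1167 holderpos [-0.0205 -0.0413  0.1719] yaw-h 0.0003 q6 0.164 w 0.0872909281251937 F [0.43 0.61 0.12] M [ 0.12 -0.13  0.01] [-3.1410e+00 -2.0000e-04 -1.3247e+00]
dx -0.0015 dy 0.0037 dz 0.0949
```

Request:
move_arm(
  increments=[
    {"dx": -0.0015, "dy": 0.0037, "dz": 0.012, "twist": 0, "jaw": 1},
    {"dx": 0, "dy": 0, "dz": 0.012, "twist": 0, "jaw": 1},
    {"dx": 0, "dy": 0, "dz": 0.012, "twist": 0, "jaw": 1},
    {"dx": 0, "dy": 0, "dz": 0.012, "twist": 0, "jaw": 1},
    {"dx": 0, "dy": 0, "dz": 0.012, "twist": 0, "jaw": 1},
    {"dx": 0, "dy": 0, "dz": 0.012, "twist": 0, "jaw": 1},
    {"dx": 0, "dy": 0, "dz": 0.012, "twist": 0, "jaw": 1},
    {"dx": 0, "dy": 0, "dz": 0.011, "twist": 0, "jaw": 1},
  ],
)

```text
t: 4.78
eef_pos: [0.5486, -0.145, 0.0765]
ee_rot: [-3.141, -0.0, -1.325]
force: [0.5, 0.1, 0.6]
width: 0.0876
gripper_force: 0.0
```

Request:
move_arm(
  increments=[
    {"dx": 0, "dy": 0, "dz": 0, "twist": 0, "jaw": 0.1},
    {"dx": 0, "dy": 0, "dz": 0, "twist": 0, "jaw": 0.1},
    {"dx": 0, "dy": 0, "dz": 0, "twist": 0, "jaw": 0.1},
    {"dx": 0, "dy": 0, "dz": 0, "twist": 0, "jaw": 0.1},
    {"dx": 0, "dy": 0, "dz": 0, "twist": 0, "jaw": 0.1},
    {"dx": 0, "dy": 0, "dz": 0, "twist": 0, "jaw": 0.1},
    {"dx": 0, "dy": 0, "dz": 0, "twist": 0, "jaw": 0.1},
  ],
  force=25,
)

```text
t: 5.37
eef_pos: [0.5489, -0.1449, 0.0778]
ee_rot: [-3.141, -0.0, -1.325]
force: [-0.6, 0.3, 3.6]
width: 0.0559
gripper_force: 25.0
```

```bash
python3 -c "
from h import *
go(-.2,-.045,.077)"
```

```text
t 5.3667 holderpos [-0.0237 -0.0447  0.0778] yaw-h 0.0004 q6 0.16 w 0.055920200026161576 F [-0.6   0.29  3.61] M [ 0.35  0.19 -0.02] [-3.1405e+00 -3.0000e-04 -1.3246e+00]
dx -0.1763 dy 0.0002 dz 0.0008
```

Request:
move_arm(
  increments=[
    {"dx": -0.008, "dy": 0, "dz": -0.001, "twist": 0, "jaw": 0.1},
    {"dx": -0.012, "dy": 0, "dz": 0, "twist": 0, "jaw": 0.1},
    {"dx": -0.012, "dy": 0, "dz": 0, "twist": 0, "jaw": 0.1},
    {"dx": -0.012, "dy": 0, "dz": 0, "twist": 0, "jaw": 0.1},
    {"dx": -0.012, "dy": 0, "dz": 0, "twist": 0, "jaw": 0.1},
    {"dx": -0.012, "dy": 0, "dz": 0, "twist": 0, "jaw": 0.1},
  ],
  force=35,
)

```text
t: 5.87
eef_pos: [0.5313, -0.0774, 0.078]
ee_rot: [3.141, 0.0, -1.324]
force: [0.6, -0.5, -3.2]
width: 0.0563
gripper_force: 35.0
```

```bash
python3 -c "
from h import *
go(-.2,-.045,.077)"
```

```text
t 5.8667 holderpos [-0.0934 -0.0453  0.078 ] yaw-h 0.0008 q6 0.026 w 0.05628311244625839 F [ 0.63 -0.46 -3.18] M [ 0.19  0.03 -0.03] [ 3.1412e+00  2.0000e-04 -1.3242e+00]
dx -0.1066 dy -0.0004 dz 0.001
```

Request:
move_arm(
  increments=[
    {"dx": -0.0125, "dy": 0, "dz": 0, "twist": 0, "jaw": 0.1},
    {"dx": -0.0125, "dy": 0, "dz": 0, "twist": 0, "jaw": 0.1},
    {"dx": -0.0125, "dy": 0, "dz": 0, "twist": 0, "jaw": 0.1},
    {"dx": -0.0125, "dy": 0, "dz": 0, "twist": 0, "jaw": 0.1},
    {"dx": -0.0125, "dy": 0, "dz": 0, "twist": 0, "jaw": 0.1},
    {"dx": -0.0125, "dy": 0, "dz": 0, "twist": 0, "jaw": 0.1},
    {"dx": -0.0125, "dy": 0, "dz": 0, "twist": 0, "jaw": 0.1},
    {"dx": -0.0125, "dy": 0, "dz": 0, "twist": 0, "jaw": 0.1},
    {"dx": 0, "dy": 0, "dz": 0.002, "twist": 0, "jaw": 0.1},
    {"dx": 0, "dy": 0, "dz": 0.002, "twist": 0, "jaw": 0.1},
    {"dx": 0, "dy": 0, "dz": 0.001, "twist": 0, "jaw": 0.1},
    {"dx": 0, "dy": 0, "dz": 0, "twist": 0, "jaw": 0.1},
  ],
)

```text
t: 6.87
eef_pos: [0.5075, 0.0179, 0.073]
ee_rot: [3.141, -0.0, -1.325]
force: [0.5, 0.1, -2.0]
width: 0.056
gripper_force: 35.0
```

```bash
cat > look.py <<'E'
from h import *
import sys
c=sys.argv[1];im=arm.grab_frame(c)
go(-.11,-.045,.072)
for n in("bin","bin_pull","bin_plain"): print(n,[(W2H(h,[d["position"]])[0].round(4).tolist(),d["score"]) for d in arm.pinpoint(c,n)])
u,w=proj(c,H2W(h,[[-.08,-.045,.03]]))[0].astype(int)
cv2.imwrite(f"pics/{sys.argv[2]}.png",cv2.resize(im[w-60:w+60,u-80:u+80],None,fx=4,fy=4,interpolation=cv2.INTER_CUBIC))
E
python3 look.py scene out1
```

```text
t 6.9167 holderpos [-0.1915 -0.0452  0.073 ] yaw-h -0.0001 q6 -0.177 w 0.05641233096518302 F [ 0.36 -0.37 -3.7 ] M [ 0.16  0.04 -0.01] [ 3.1413 -0.     -1.3251]
dx 0.0815 dy -0.0002 dz 0.001
bin [([0.2798, 0.0513, -0.0006], 0.9), ([-0.5036, 0.1187, -0.0024], 0.64), ([-0.12, 0.2139, 0.0019], 0.63)]
bin_pull [([-0.0786, 0.2866, 0.022], 0.91), ([0.3082, 0.1227, 0.0194], 0.71), ([-0.0558, -0.0403, 0.0201], 0.6)]
bin_plain [([-0.2096, -0.05, 0.0177], 0.88), ([0.2561, -0.0303, 0.0204], 0.81), ([-0.1542, 0.1446, 0.0162], 0.76)]
```

Request:
move_arm(
  increments=[
    {"dx": 0, "dy": 0, "dz": 0.001, "twist": 0, "jaw": 1},
    {"dx": 0, "dy": 0, "dz": 0, "twist": 0, "jaw": 1},
    {"dx": 0, "dy": 0, "dz": 0, "twist": 0, "jaw": 1},
    {"dx": 0, "dy": 0, "dz": 0, "twist": 0, "jaw": 1},
    {"dx": 0.02, "dy": 0, "dz": 0, "twist": 0, "jaw": 1},
    {"dx": 0.02, "dy": 0, "dz": 0, "twist": 0, "jaw": 1},
    {"dx": 0.02, "dy": 0, "dz": 0, "twist": 0, "jaw": 1},
    {"dx": 0.0215, "dy": 0, "dz": 0, "twist": 0, "jaw": 1},
    {"dx": 0, "dy": 0, "dz": 0, "twist": 0, "jaw": 1},
  ],
)

```text
t: 7.82
eef_pos: [0.5281, -0.0634, 0.0722]
ee_rot: [-3.141, -0.0, -1.326]
force: [0.1, -0.4, 0.1]
width: 0.0874
gripper_force: 0.0
```

```bash
python3 look.py top out1
```

```text
t 7.8667 holderpos [-0.1088 -0.0451  0.0722] yaw-h -0.002 q6 -0.008 w 0.08750710058123538 F [0.19 0.65 0.5 ] M [0.1  0.04 0.03] [-3.1414e+00 -1.0000e-04 -1.3270e+00]
dx -0.0012 dy -0.0001 dz 0.0002
bin [([-0.13, -0.0445, -0.0027], 0.9), ([-0.1146, 0.215, -0.0033], 0.78)]
bin_pull [([0.3104, 0.1219, 0.0211], 0.84), ([-0.0837, 0.2854, 0.0163], 0.84), ([-0.0497, -0.0468, 0.0201], 0.63)]
bin_plain [([-0.1554, 0.1412, 0.0205], 0.92), ([0.2562, -0.0227, 0.0213], 0.81), ([-0.214, -0.0439, 0.0248], 0.75)]
```

The bin is fully out. A 180° turn in one go would pass the joint 6 range, so I'll do two +90° turns with a regrasp between them.

Request:
move_arm(
  increments=[
    {"dx": 0, "dy": 0, "dz": 0, "twist": 0, "jaw": 0.1},
    {"dx": 0, "dy": 0, "dz": 0, "twist": 0, "jaw": 0.1},
    {"dx": 0, "dy": 0, "dz": 0, "twist": 0, "jaw": 0.1},
    {"dx": 0, "dy": 0, "dz": 0, "twist": 0, "jaw": 0.1},
    {"dx": 0, "dy": 0, "dz": 0, "twist": 0, "jaw": 0.1},
    {"dx": 0, "dy": 0, "dz": -0.006, "twist": 0, "jaw": 0.1},
    {"dx": 0, "dy": 0, "dz": -0.006, "twist": 0, "jaw": 0.1},
    {"dx": -0.01, "dy": 0, "dz": 0, "twist": 0, "jaw": 0.1},
    {"dx": -0.01, "dy": 0, "dz": 0, "twist": 0, "jaw": 0.1},
    {"dx": -0.01, "dy": 0, "dz": 0, "twist": 0, "jaw": 0.1},
    {"dx": -0.01, "dy": 0, "dz": 0, "twist": 0, "jaw": 0.1},
    {"dx": 0, "dy": 0, "dz": 0, "twist": 0, "jaw": 0.1},
  ],
  force=40,
)

```text
t: 9.02
eef_pos: [0.5171, -0.0205, 0.0841]
ee_rot: [3.141, 0.0, -1.323]
force: [0.2, -0.4, -2.9]
width: 0.0555
gripper_force: 40.0
```

Request:
move_arm(
  increments=[
    {"dx": 0, "dy": 0, "dz": 0, "twist": -0.06, "jaw": 0.1},
    {"dx": 0, "dy": 0, "dz": 0, "twist": -0.12, "jaw": 0.1},
    {"dx": 0, "dy": 0, "dz": 0, "twist": -0.12, "jaw": 0.1},
    {"dx": 0, "dy": 0, "dz": 0, "twist": -0.12, "jaw": 0.1},
    {"dx": 0, "dy": 0, "dz": 0, "twist": -0.12, "jaw": 0.1},
    {"dx": 0, "dy": 0, "dz": 0, "twist": -0.12, "jaw": 0.1},
    {"dx": 0, "dy": 0, "dz": 0, "twist": -0.12, "jaw": 0.1},
    {"dx": 0, "dy": 0, "dz": 0, "twist": -0.12, "jaw": 0.1},
    {"dx": 0, "dy": 0, "dz": 0, "twist": -0.12, "jaw": 0.1},
    {"dx": 0, "dy": 0, "dz": 0, "twist": -0.12, "jaw": 0.1},
    {"dx": 0, "dy": 0, "dz": 0, "twist": -0.12, "jaw": 0.1},
    {"dx": 0, "dy": 0, "dz": 0, "twist": -0.12, "jaw": 0.1},
  ],
)

```text
t: 10.02
eef_pos: [0.5176, -0.0219, 0.084]
ee_rot: [3.142, 0.0, 0.062]
force: [0.3, -0.8, -3.4]
width: 0.0559
gripper_force: 40.0
```

```bash
python3 look.py top turn1; python3 look.py scene turn1s
```

```text
t 10.0667 holderpos [-0.1506 -0.0451  0.084 ] yaw-h 1.3956 q6 1.304 w 0.055718402191251855 F [ 0.   -0.81 -3.06] M [-0.04 -0.09  0.02] [3.1415e+00 3.0000e-04 7.0600e-02]
dx 0.0072 dy 0.04 dz 0.012
bin [([-0.1201, 0.2151, -0.0003], 0.92), ([-0.1563, -0.065, 0.0041], 0.8)]
bin_pull [([0.3119, 0.1222, 0.0198], 0.77), ([-0.0825, 0.2876, 0.0206], 0.71)]
bin_plain [([-0.1683, -0.1444, 0.0297], 0.69), ([0.2568, -0.0237, 0.0194], 0.69), ([-0.0024, -0.0006, 0.0], 0.3)]
t 10.2667 holderpos [-0.1504 -0.0451  0.0841] yaw-h 1.3765 q6 1.286 w 0.055732935307650104 F [ 0.61 -0.49 -2.3 ] M [-0.06 -0.11 -0.02] [3.1416e+00 2.0000e-04 5.1500e-02]
dx 0.0079 dy 0.0396 dz 0.0121
bin [([-0.1537, -0.0689, 0.0072], 0.92), ([-0.1199, 0.2171, 0.0015], 0.87), ([0.2788, 0.0488, -0.0015], 0.57)]
bin_pull [([-0.0772, 0.2848, 0.0228], 0.81), ([0.307, 0.1234, 0.0222], 0.74), ([-0.1366, 0.016, 0.0276], 0.6)]
bin_plain [([-0.1533, 0.1462, 0.019], 0.92), ([0.2534, -0.0309, 0.0205], 0.78), ([-0.1712, -0.1468, 0.0265], 0.56), ([-0.144, 0.0157, 0.0293], 0.22)]
```

Request:
move_arm(
  increments=[
    {"dx": 0, "dy": 0, "dz": 0.004, "twist": 0, "jaw": 0.1},
    {"dx": 0, "dy": 0, "dz": 0.004, "twist": 0, "jaw": 0.1},
    {"dx": 0, "dy": 0, "dz": 0.004, "twist": 0, "jaw": 0.1},
    {"dx": 0, "dy": 0, "dz": 0, "twist": 0, "jaw": 0.1},
    {"dx": 0, "dy": 0, "dz": 0, "twist": 0, "jaw": 1},
    {"dx": 0, "dy": 0, "dz": 0, "twist": 0, "jaw": 1},
    {"dx": 0, "dy": 0, "dz": 0, "twist": 0, "jaw": 1},
    {"dx": 0, "dy": 0, "dz": 0, "twist": 0, "jaw": 1},
    {"dx": 0, "dy": 0, "dz": -0.02, "twist": 0, "jaw": 1},
    {"dx": 0, "dy": 0, "dz": -0.02, "twist": 0, "jaw": 1},
    {"dx": 0, "dy": 0, "dz": -0.02, "twist": 0, "jaw": 1},
    {"dx": 0, "dy": 0, "dz": -0.01, "twist": 0, "jaw": 1},
  ],
)

```text
t: 11.42
eef_pos: [0.5186, -0.0222, 0.1441]
ee_rot: [-3.141, -0.002, 0.055]
force: [-0.0, 0.3, -0.0]
width: 0.0876
gripper_force: 0.0
```

Request:
move_arm(
  increments=[
    {"dx": 0, "dy": 0, "dz": 0, "twist": 0.12, "jaw": 1},
    {"dx": 0, "dy": 0, "dz": 0, "twist": 0.12, "jaw": 1},
    {"dx": 0, "dy": 0, "dz": 0, "twist": 0.12, "jaw": 1},
    {"dx": 0, "dy": 0, "dz": 0, "twist": 0.12, "jaw": 1},
    {"dx": 0, "dy": 0, "dz": 0, "twist": 0.12, "jaw": 1},
    {"dx": 0, "dy": 0, "dz": 0, "twist": 0.12, "jaw": 1},
    {"dx": 0, "dy": 0, "dz": 0, "twist": 0.12, "jaw": 1},
    {"dx": 0, "dy": 0, "dz": 0, "twist": 0.12, "jaw": 1},
    {"dx": 0, "dy": 0, "dz": 0, "twist": 0.12, "jaw": 1},
    {"dx": 0, "dy": 0, "dz": 0, "twist": 0.12, "jaw": 1},
    {"dx": 0, "dy": 0, "dz": 0, "twist": 0.12, "jaw": 1},
    {"dx": 0, "dy": 0, "dz": 0, "twist": 0.12, "jaw": 1},
  ],
)

```text
t: 12.42
eef_pos: [0.5175, -0.0223, 0.1416]
ee_rot: [3.141, 0.0, -1.391]
force: [0.6, 0.1, 0.4]
width: 0.0878
gripper_force: 0.0
```

Request:
move_arm(
  increments=[
    {"dx": 0, "dy": 0, "dz": 0, "twist": 0.12, "jaw": 1},
    {"dx": 0, "dy": 0, "dz": 0, "twist": 0.12, "jaw": 1},
    {"dx": 0, "dy": 0, "dz": 0, "twist": 0.12, "jaw": 1},
    {"dx": 0, "dy": 0, "dz": 0, "twist": 0.12, "jaw": 1},
    {"dx": 0, "dy": 0, "dz": 0, "twist": 0.12, "jaw": 1},
    {"dx": 0, "dy": 0, "dz": 0, "twist": 0.12, "jaw": 1},
    {"dx": 0, "dy": 0, "dz": 0, "twist": 0.12, "jaw": 1},
    {"dx": 0, "dy": 0, "dz": 0, "twist": 0.12, "jaw": 1},
    {"dx": 0, "dy": 0, "dz": 0, "twist": 0.12, "jaw": 1},
    {"dx": 0, "dy": 0, "dz": 0, "twist": 0.12, "jaw": 1},
    {"dx": 0, "dy": 0, "dz": 0, "twist": 0.12, "jaw": 1},
    {"dx": 0, "dy": 0, "dz": 0, "twist": 0.12, "jaw": 1},
  ],
)

```text
t: 13.42
eef_pos: [0.5175, -0.0223, 0.1416]
ee_rot: [3.141, -0.001, -2.831]
force: [0.0, -1.1, 0.1]
width: 0.0873
gripper_force: 0.0
```

Request:
move_arm(
  increments=[
    {"dx": 0, "dy": 0, "dz": 0, "twist": 0.12, "jaw": 1},
    {"dx": 0, "dy": 0, "dz": 0, "twist": 0.12, "jaw": 1},
    {"dx": 0, "dy": 0, "dz": 0, "twist": 0, "jaw": 1},
  ],
)

```text
t: 13.67
eef_pos: [0.5175, -0.0223, 0.1416]
ee_rot: [-3.142, -0.001, -3.071]
force: [0.7, -0.1, -0.2]
width: 0.0878
gripper_force: 0.0
```

```bash
python3 look.py top turn2; python3 look.py scene turn2s
```

```text
t 13.7167 holderpos [-0.1502 -0.0453  0.1417] yaw-h -1.738 q6 -1.828 w 0.08798179961449142 F [-0.63  0.57  0.32] M [ 0.04 -0.22 -0.04] [-3.1415e+00 -6.0000e-04 -3.0630e+00]
dx -0.007 dy -0.0396 dz 0.0697
bin [([-0.1191, 0.217, -0.002], 0.94), ([-0.1547, -0.0624, -0.0031], 0.82), ([0.2807, 0.0482, 0.0009], 0.57), ([-0.5108, 0.1206, 0.0041], 0.54), ([0.0366, 0.0476, -0.0001], 0.34)]
bin_pull [([-0.0838, 0.2869, 0.0184], 0.76), ([0.3116, 0.1219, 0.0228], 0.58)]
bin_plain [([0.2583, -0.0267, 0.018], 0.88), ([-0.1549, 0.1395, 0.018], 0.81), ([-0.1683, -0.1414, 0.0237], 0.61)]
t 13.9167 holderpos [-0.1502 -0.0452  0.142 ] yaw-h -1.737 q6 -1.827 w 0.08761201971049205 F [0.27 0.57 0.32] M [ 0.06 -0.18 -0.04] [-3.1415e+00 -2.0000e-04 -3.0620e+00]
dx -0.0068 dy -0.0396 dz 0.07
bin [([-0.1189, 0.2133, 0.0028], 0.84), ([-0.1506, -0.0684, 0.0019], 0.68), ([0.2805, 0.0491, 0.0006], 0.55)]
bin_pull [([0.3089, 0.1187, 0.0197], 0.96), ([-0.1445, 0.0184, 0.0189], 0.82), ([-0.0774, 0.2872, 0.022], 0.69)]
bin_plain [([-0.1558, 0.1463, 0.0169], 0.81), ([-0.1712, -0.1468, 0.0187], 0.75)]
```

Request:
move_arm(
  increments=[
    {"dx": 0, "dy": 0, "dz": 0.02, "twist": 0, "jaw": 1},
    {"dx": 0, "dy": 0, "dz": 0.02, "twist": 0, "jaw": 1},
    {"dx": 0, "dy": 0, "dz": 0.02, "twist": 0, "jaw": 1},
    {"dx": 0, "dy": 0, "dz": 0.01, "twist": 0, "jaw": 1},
    {"dx": 0, "dy": 0, "dz": 0, "twist": 0, "jaw": 0.1},
    {"dx": 0, "dy": 0, "dz": 0, "twist": 0, "jaw": 0.1},
    {"dx": 0, "dy": 0, "dz": 0, "twist": 0, "jaw": 0.1},
    {"dx": 0, "dy": 0, "dz": 0, "twist": 0, "jaw": 0.1},
    {"dx": 0, "dy": 0, "dz": 0, "twist": 0, "jaw": 0.1},
    {"dx": 0, "dy": 0, "dz": 0, "twist": 0, "jaw": 0.1},
    {"dx": 0, "dy": 0, "dz": -0.004, "twist": 0, "jaw": 0.1},
    {"dx": 0, "dy": 0, "dz": -0.0035, "twist": 0, "jaw": 0.1},
  ],
  force=40,
)

```text
t: 15.07
eef_pos: [0.5174, -0.0223, 0.0799]
ee_rot: [3.142, -0.0, -3.065]
force: [0.7, 0.1, -3.2]
width: 0.0557
gripper_force: 39.8
```

Request:
move_arm(
  increments=[
    {"dx": 0, "dy": 0, "dz": 0, "twist": -0.06, "jaw": 0.1},
    {"dx": 0, "dy": 0, "dz": 0, "twist": -0.12, "jaw": 0.1},
    {"dx": 0, "dy": 0, "dz": 0, "twist": -0.12, "jaw": 0.1},
    {"dx": 0, "dy": 0, "dz": 0, "twist": -0.12, "jaw": 0.1},
    {"dx": 0, "dy": 0, "dz": 0, "twist": -0.12, "jaw": 0.1},
    {"dx": 0, "dy": 0, "dz": 0, "twist": -0.12, "jaw": 0.1},
    {"dx": 0, "dy": 0, "dz": 0, "twist": -0.12, "jaw": 0.1},
    {"dx": 0, "dy": 0, "dz": 0, "twist": -0.12, "jaw": 0.1},
    {"dx": 0, "dy": 0, "dz": 0, "twist": -0.12, "jaw": 0.1},
    {"dx": 0, "dy": 0, "dz": 0, "twist": -0.12, "jaw": 0.1},
    {"dx": 0, "dy": 0, "dz": 0, "twist": -0.12, "jaw": 0.1},
    {"dx": 0, "dy": 0, "dz": 0, "twist": -0.12, "jaw": 0.1},
  ],
)

```text
t: 16.07
eef_pos: [0.5175, -0.0223, 0.0798]
ee_rot: [3.141, -0.0, -1.679]
force: [-0.6, -0.7, -3.2]
width: 0.0559
gripper_force: 39.8
```

Request:
move_arm(
  increments=[
    {"dx": 0, "dy": 0, "dz": 0, "twist": -0.12, "jaw": 0.1},
    {"dx": 0, "dy": 0, "dz": 0, "twist": -0.12, "jaw": 0.1},
    {"dx": 0, "dy": 0, "dz": 0, "twist": -0.12, "jaw": 0.1},
    {"dx": 0, "dy": 0, "dz": 0, "twist": 0, "jaw": 0.1},
    {"dx": 0, "dy": 0, "dz": 0, "twist": 0, "jaw": 0.1},
  ],
)

```text
t: 16.48
eef_pos: [0.5176, -0.0223, 0.0798]
ee_rot: [3.141, 0.0, -1.329]
force: [-0.5, 0.3, -2.3]
width: 0.0561
gripper_force: 39.8
```

```bash
python3 look.py top turn3; python3 look.py scene turn3s; python3 -c "
import cv2,numpy as np
cv2.imwrite('pics/t3.png',np.hstack([cv2.resize(cv2.imread('pics/turn3.png'),(400,300)),cv2.resize(cv2.imread('pics/turn3s.png'),(400,300))]))"
```

```text
t 16.5333 holderpos [-0.1502 -0.0453  0.0798] yaw-h -0.0042 q6 -0.094 w 0.05599277602787999 F [-0.7   0.58 -2.89] M [ 0.13 -0.04 -0.01] [ 3.1414e+00  1.0000e-04 -1.3292e+00]
dx 0.0402 dy -0.0004 dz 0.0078
bin [([-0.1262, -0.0472, 0.0031], 0.89), ([-0.1199, 0.2165, -0.0005], 0.73), ([0.281, 0.048, 0.0031], 0.67)]
bin_pull [([-0.0841, 0.287, 0.0197], 0.87), ([-0.2077, -0.043, 0.0245], 0.71), ([0.3099, 0.1184, 0.0194], 0.57)]
bin_plain [([0.2572, -0.0243, 0.0187], 0.85), ([-0.0461, -0.0458, 0.0288], 0.81), ([-0.1553, 0.139, 0.0178], 0.68)]
t 16.7333 holderpos [-0.1502 -0.0451  0.0797] yaw-h -0.0017 q6 -0.092 w 0.055916263376364926 F [-0.47  0.24 -2.98] M [ 0.11 -0.02  0.03] [ 3.1415  0.     -1.3267]
dx 0.0402 dy -0.0002 dz 0.0077
bin [([-0.1262, -0.0458, 0.0051], 0.88), ([0.2821, 0.047, -0.0002], 0.87), ([-0.1191, 0.2153, -0.0003], 0.7)]
bin_pull [([-0.213, -0.0393, 0.0278], 0.81), ([-0.0838, 0.283, 0.0202], 0.77), ([0.3088, 0.1219, 0.0198], 0.59), ([0.0355, 0.0455, 0.0052], 0.34)]
bin_plain [([0.2556, -0.0341, 0.0194], 0.97), ([-0.0491, -0.0507, 0.0222], 0.88), ([-0.155, 0.1464, 0.0199], 0.78)]
```

View pics/turn3s.png

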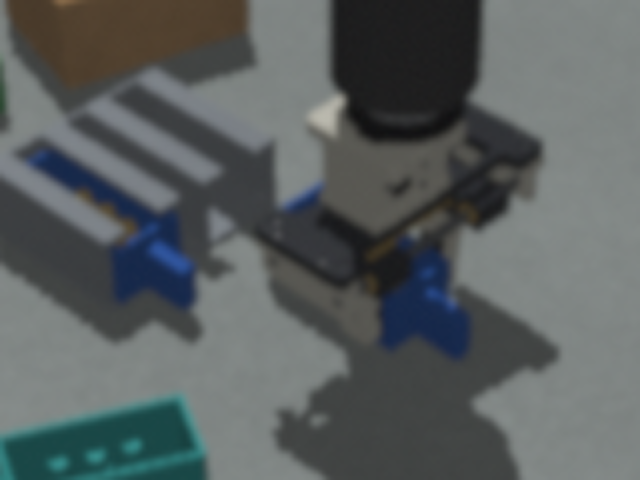

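The bin is held with its pull facing out (crop about 430,310) and lined up with the empty bay. Moving on to insertion.

Request:
move_arm(
  increments=[
    {"dx": 0.008, "dy": 0, "dz": 0, "twist": 0, "jaw": 0.1},
    {"dx": 0.01, "dy": 0, "dz": 0, "twist": 0, "jaw": 0.1},
    {"dx": 0.01, "dy": 0, "dz": 0, "twist": 0, "jaw": 0.1},
    {"dx": 0.006, "dy": 0, "dz": 0, "twist": 0, "jaw": 0.1},
    {"dx": 0.004, "dy": 0, "dz": 0, "twist": 0, "jaw": 0.1},
    {"dx": 0.004, "dy": 0, "dz": 0, "twist": 0, "jaw": 0.1},
    {"dx": 0.004, "dy": 0, "dz": 0, "twist": 0, "jaw": 0.1},
    {"dx": 0.004, "dy": 0, "dz": 0, "twist": 0, "jaw": 0.1},
    {"dx": 0.004, "dy": 0, "dz": 0, "twist": 0, "jaw": 0.1},
    {"dx": 0.004, "dy": 0, "dz": 0, "twist": 0, "jaw": 0.1},
  ],
)

```text
t: 17.72
eef_pos: [0.5321, -0.0787, 0.0797]
ee_rot: [-3.141, -0.0, -1.324]
force: [1.2, 0.9, -3.6]
width: 0.0557
gripper_force: 39.8
```

```bash
python3 look.py top ins1;python3 look.py scene ins1s
```

```text
t 17.7667 holderpos [-0.0915 -0.0449  0.0797] yaw-h 0.0005 q6 0.029 w 0.05637692314755679 F [ 0.77 -1.37 -2.43] M [ 0.01 -0.2   0.04] [-3.1414e+00 -2.0000e-04 -1.3245e+00]
dx -0.0185 dy 0.0001 dz 0.0077
bin [([-0.1154, 0.2173, 0.0031], 0.78), ([0.2794, 0.0456, 0.0006], 0.6)]
bin_pull [([0.3137, 0.1229, 0.02], 0.88), ([-0.0845, 0.2866, 0.0202], 0.86), ([-0.1494, -0.042, 0.0291], 0.73)]
bin_plain [([-0.1526, 0.1416, 0.0171], 0.93), ([0.2588, -0.0253, 0.0195], 0.68), ([0.013, -0.0476, 0.0308], 0.66)]
t 17.9667 holderpos [-0.0922 -0.0449  0.0797] yaw-h 0.0003 q6 0.028 w 0.05556158641416158 F [ 0.77 -0.06 -3.09] M [ 0.1  -0.33  0.12] [-3.1413e+00 -1.0000e-04 -1.3247e+00]
dx -0.0178 dy 0.0001 dz 0.0077
bin [([-0.1184, 0.2156, -0.0017], 0.96), ([-0.0684, -0.047, 0.0055], 0.8), ([0.2803, 0.0496, -0.0013], 0.6)]
bin_pull [([0.3066, 0.119, 0.0233], 0.98), ([-0.153, -0.0393, 0.0273], 0.72), ([-0.0799, 0.287, 0.0212], 0.72)]
bin_plain [([-0.1564, 0.1462, 0.0155], 0.65), ([0.2548, -0.0309, 0.0216], 0.56)]
```

Request:
move_arm(
  increments=[
    {"dx": 0.005, "dy": 0, "dz": 0, "twist": 0, "jaw": 0.1},
    {"dx": 0.005, "dy": 0, "dz": 0, "twist": 0, "jaw": 0.1},
    {"dx": 0.005, "dy": 0, "dz": 0, "twist": 0, "jaw": 0.1},
    {"dx": 0.005, "dy": 0, "dz": 0, "twist": 0, "jaw": 0.1},
    {"dx": 0.005, "dy": 0, "dz": 0, "twist": 0, "jaw": 0.1},
  ],
)

```text
t: 18.53
eef_pos: [0.5383, -0.1033, 0.0797]
ee_rot: [-3.141, -0.0, -1.325]
force: [1.7, 1.2, -2.1]
width: 0.0561
gripper_force: 39.7
```

```bash
python3 look.py top ins2
```

```text
t 18.5833 holderpos [-0.0659 -0.0449  0.0797] yaw-h -0.0001 q6 0.079 w 0.056284364924152765 F [ 2.23 -0.69 -3.34] M [-0.22 -0.65  0.11] [-3.1412e+00 -3.0000e-04 -1.3251e+00]
dx -0.0441 dy 0.0001 dz 0.0077
bin [([0.2794, 0.0464, 0.0012], 0.97), ([-0.0437, -0.0449, 0.0062], 0.83)]
bin_pull [([0.3117, 0.1224, 0.0212], 0.84), ([-0.0823, 0.2858, 0.0217], 0.82), ([-0.1244, -0.0433, 0.0267], 0.8)]
bin_plain [([0.2567, -0.0224, 0.0177], 0.95), ([-0.1543, 0.1427, 0.0195], 0.63), ([0.0377, -0.0449, 0.0313], 0.56)]
```

The +y side force means the tip is rubbing the -y wall, so I'll correct yaw slightly while advancing.

Request:
move_arm(
  increments=[
    {"dx": 0.004, "dy": 0, "dz": 0, "twist": -0.01, "jaw": 0.1},
    {"dx": 0.005, "dy": 0, "dz": 0, "twist": -0.01, "jaw": 0.1},
    {"dx": 0.005, "dy": 0, "dz": 0, "twist": 0, "jaw": 0.1},
    {"dx": 0.005, "dy": 0, "dz": 0, "twist": 0, "jaw": 0.1},
    {"dx": 0.005, "dy": 0, "dz": 0, "twist": 0, "jaw": 0.1},
  ],
)

```text
t: 19.15
eef_pos: [0.544, -0.1266, 0.0796]
ee_rot: [3.141, 0.0, -1.305]
force: [-0.1, 0.6, -2.6]
width: 0.056
gripper_force: 39.8
```

```bash
python3 look.py top ins3
```

```text
t 19.2 holderpos [-0.042  -0.0448  0.0796] yaw-h 0.0197 q6 0.144 w 0.055646709306755304 F [ 0.35 -0.31 -2.51] M [ 0.03 -0.2  -0.02] [ 3.1413e+00 -1.0000e-04 -1.3053e+00]
dx -0.068 dy -0.0012 dz 0.0076
bin [([0.2805, 0.0466, 0.0009], 0.8), ([-0.0216, -0.0429, 0.0034], 0.72), ([-0.1203, 0.2167, -0.0], 0.7)]
bin_pull [([0.312, 0.1219, 0.0212], 0.94), ([-0.0834, 0.2873, 0.0202], 0.89), ([-0.099, -0.0445, 0.0283], 0.59)]
bin_plain [([-0.1529, 0.1407, 0.0189], 0.85), ([0.2579, -0.0254, 0.0206], 0.79), ([0.0621, -0.0464, 0.0286], 0.53)]
```

Request:
move_arm(
  increments=[
    {"dx": 0.005, "dy": 0, "dz": 0, "twist": 0, "jaw": 0.1},
    {"dx": 0.005, "dy": 0, "dz": 0, "twist": 0, "jaw": 0.1},
    {"dx": 0.005, "dy": 0, "dz": 0, "twist": 0, "jaw": 0.1},
    {"dx": 0.005, "dy": 0, "dz": 0, "twist": 0, "jaw": 0.1},
    {"dx": 0.002, "dy": 0, "dz": 0.0015, "twist": 0, "jaw": 0.1},
    {"dx": 0, "dy": 0, "dz": 0.001, "twist": 0, "jaw": 0.1},
  ],
)

```text
t: 19.85
eef_pos: [0.5503, -0.1479, 0.0779]
ee_rot: [-3.141, -0.001, -1.305]
force: [-4.3, 0.0, 14.2]
width: 0.056
gripper_force: 39.8
```

```bash
python3 look.py top ins4
```

```text
t 19.9 holderpos [-0.0204 -0.044   0.078 ] yaw-h 0.0203 q6 0.184 w 0.05555677665449827 F [-1.3  -2.21  3.29] M [-1.22  0.47 -0.06] [-3.1413e+00 -9.0000e-04 -1.3047e+00]
dx -0.0896 dy -0.0009 dz 0.006
bin [([-0.1188, 0.2176, -0.0008], 0.96), ([0.2813, 0.047, 0.0032], 0.82), ([0.006, -0.0474, 0.0027], 0.74), ([-0.5507, -0.0777, -0.0049], 0.53)]
bin_pull [([0.3098, 0.1216, 0.0244], 0.94), ([-0.0856, 0.2871, 0.0208], 0.93), ([-0.0792, -0.0452, 0.0255], 0.67)]
bin_plain [([-0.1576, 0.1427, 0.0186], 0.74), ([0.2559, -0.0212, 0.0181], 0.67), ([0.0821, -0.0416, 0.0294], 0.59)]
```

Request:
move_arm(
  increments=[
    {"dx": 0, "dy": 0, "dz": 0, "twist": 0, "jaw": 0.8},
    {"dx": 0, "dy": 0, "dz": 0, "twist": 0, "jaw": 0.8},
    {"dx": 0, "dy": 0, "dz": 0, "twist": 0, "jaw": 0.8},
    {"dx": -0.012, "dy": 0, "dz": 0, "twist": 0.01, "jaw": 0.8},
    {"dx": -0.013, "dy": 0, "dz": 0, "twist": 0.01, "jaw": 0.8},
    {"dx": -0.013, "dy": 0, "dz": 0, "twist": 0, "jaw": 0.8},
    {"dx": 0, "dy": 0, "dz": 0, "twist": 0, "jaw": 0.8},
  ],
)

```text
t: 20.63
eef_pos: [0.5398, -0.1087, 0.0771]
ee_rot: [3.141, 0.0, -1.323]
force: [0.8, -0.3, 0.9]
width: 0.0785
gripper_force: 0.0
```

```bash
python3 look.py top ins5; python3 look.py scene ins5s
```

```text
t 20.6833 holderpos [-0.0604 -0.0445  0.0772] yaw-h 0.0022 q6 0.092 w 0.07895989304014822 F [ 0.32  0.65 -0.38] M [ 0.03 -0.03  0.01] [ 3.1415e+00  1.0000e-04 -1.3228e+00]
dx -0.0496 dy 0.0003 dz 0.0052
bin [([-0.1168, 0.2141, -0.0027], 0.95), ([0.2813, 0.0483, -0.0015], 0.93), ([0.0038, -0.0413, 0.0047], 0.58)]
bin_pull [([0.3134, 0.1227, 0.024], 0.93)]
bin_plain [([0.259, -0.0272, 0.0174], 0.84), ([-0.1532, 0.1392, 0.0195], 0.66), ([0.0812, -0.0423, 0.0289], 0.54)]
t 20.8833 holderpos [-0.0591 -0.0445  0.0772] yaw-h 0.0004 q6 0.093 w 0.07895487139155613 F [ 0.87 -0.08 -0.74] M [-0.01 -0.03  0.03] [-3.1414 -0.     -1.3246]
dx -0.0509 dy 0.0005 dz 0.0052
bin [([0.2816, 0.0476, 0.0002], 0.9), ([-0.118, 0.2167, 0.0032], 0.88), ([0.0038, -0.0445, 0.0013], 0.77)]
bin_pull [([-0.0819, -0.0401, 0.0264], 0.75), ([-0.0807, 0.2832, 0.0201], 0.67), ([0.3084, 0.124, 0.0199], 0.56)]
bin_plain [([-0.1534, 0.1476, 0.0176], 0.72), ([0.257, -0.0302, 0.0197], 0.67), ([0.0817, -0.0482, 0.0212], 0.61)]
```

View pics/ins5s.png

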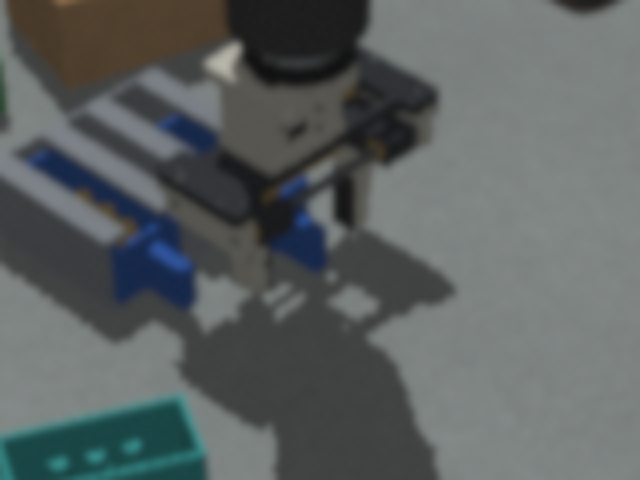

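The pull sits between the open fingers. Now I'll grip it and push home.

Request:
move_arm(
  increments=[
    {"dx": 0, "dy": 0, "dz": 0, "twist": 0, "jaw": -0.8},
    {"dx": 0, "dy": 0, "dz": 0, "twist": 0, "jaw": -0.8},
    {"dx": 0, "dy": 0, "dz": 0, "twist": 0, "jaw": -0.8},
    {"dx": 0, "dy": 0, "dz": 0, "twist": 0, "jaw": -0.8},
    {"dx": 0, "dy": 0, "dz": 0, "twist": 0, "jaw": -0.8},
    {"dx": 0, "dy": 0, "dz": 0, "twist": 0, "jaw": -0.8},
    {"dx": 0, "dy": 0, "dz": 0, "twist": 0, "jaw": -0.8},
    {"dx": 0, "dy": 0, "dz": 0, "twist": 0, "jaw": -0.8},
  ],
  force=15,
)

```text
t: 21.7
eef_pos: [0.5403, -0.1104, 0.0772]
ee_rot: [3.142, 0.0, -1.325]
force: [-0.0, 0.4, -0.0]
width: 0.031
gripper_force: 0.0
```

Request:
move_arm(
  increments=[
    {"dx": 0.004, "dy": 0, "dz": 0, "twist": 0, "jaw": -0.8},
    {"dx": 0.004, "dy": 0, "dz": 0, "twist": 0, "jaw": -0.8},
    {"dx": 0.004, "dy": 0, "dz": 0, "twist": 0, "jaw": -0.8},
    {"dx": 0.004, "dy": 0, "dz": 0, "twist": 0, "jaw": -0.8},
    {"dx": 0.004, "dy": 0, "dz": 0, "twist": 0, "jaw": -0.8},
    {"dx": 0.004, "dy": 0, "dz": 0, "twist": 0, "jaw": -0.8},
    {"dx": 0.004, "dy": 0, "dz": 0, "twist": 0, "jaw": -0.8},
  ],
)

```text
t: 22.28
eef_pos: [0.5472, -0.138, 0.0772]
ee_rot: [-3.142, 0.0, -1.325]
force: [0.0, 3.2, 1.5]
width: 0.0142
gripper_force: 15.0
```

```bash
python3 look.py top ins6; python3 look.py scene ins6s
```

```text
t 22.3333 holderpos [-0.0302 -0.0446  0.0772] yaw-h 0.0 q6 0.147 w 0.013505702396954844 F [ 0.9  -0.12  0.09] M [-0.23 -0.23  0.01] [-3.1415e+00 -2.0000e-04 -1.3250e+00]
dx -0.0798 dy 0.0004 dz 0.0052
bin [([-0.1152, 0.2133, -0.0018], 0.65), ([0.2825, 0.0485, 0.0016], 0.59), ([0.0232, -0.0442, 0.0029], 0.46), ([0.249, -0.1613, -0.002], 0.41)]
bin_pull [([-0.0854, 0.2874, 0.0166], 0.86), ([0.3096, 0.1226, 0.0225], 0.85), ([-0.5069, 0.1199, 0.0041], 0.29)]
bin_plain [([0.2547, -0.0221, 0.0161], 0.84), ([-0.1541, 0.1362, 0.0175], 0.59), ([0.1026, -0.0387, 0.0279], 0.51)]
t 22.5333 holderpos [-0.0308 -0.0446  0.0772] yaw-h 0.0 q6 0.145 w 0.01373168183219626 F [ 0.16 -2.52  0.49] M [-0.59 -0.23  0.01] [-3.1415e+00 -4.0000e-04 -1.3250e+00]
dx -0.0792 dy 0.0004 dz 0.0052
bin [([0.021, -0.0459, 0.0036], 0.73), ([0.2832, 0.0474, -0.0027], 0.57), ([-0.1181, 0.2158, 0.0025], 0.57)]
bin_pull [([0.3079, 0.1204, 0.0223], 0.73), ([-0.0806, 0.2869, 0.0204], 0.63), ([-0.0626, -0.0425, 0.0231], 0.49)]
bin_plain [([0.2584, -0.0297, 0.0212], 0.85), ([-0.1555, 0.1432, 0.018], 0.59), ([0.1011, -0.0483, 0.0228], 0.49)]
```

Request:
move_arm(
  increments=[
    {"dx": 0, "dy": 0, "dz": 0, "twist": 0, "jaw": -0.4},
    {"dx": 0, "dy": 0, "dz": 0, "twist": 0, "jaw": -0.4},
    {"dx": -0.007, "dy": 0, "dz": 0, "twist": 0, "jaw": -0.4},
    {"dx": -0.007, "dy": 0, "dz": 0, "twist": 0, "jaw": -0.8},
    {"dx": 0, "dy": 0, "dz": 0, "twist": 0, "jaw": -0.8},
    {"dx": 0, "dy": 0, "dz": 0, "twist": 0, "jaw": -0.8},
    {"dx": 0, "dy": 0, "dz": 0, "twist": 0, "jaw": -0.8},
    {"dx": 0, "dy": 0, "dz": 0, "twist": 0, "jaw": -0.8},
  ],
)

```text
t: 23.35
eef_pos: [0.5437, -0.1237, 0.0772]
ee_rot: [-3.141, 0.0, -1.325]
force: [-0.2, 2.3, 0.9]
width: 0.0138
gripper_force: 15.0
```

Request:
move_arm(
  increments=[
    {"dx": 0.004, "dy": 0, "dz": 0, "twist": 0, "jaw": -0.8},
    {"dx": 0.004, "dy": 0, "dz": 0, "twist": 0, "jaw": -0.8},
    {"dx": 0.004, "dy": 0, "dz": 0, "twist": 0, "jaw": -0.8},
    {"dx": 0.003, "dy": 0, "dz": 0, "twist": 0, "jaw": -0.8},
  ],
)

```text
t: 23.68
eef_pos: [0.5476, -0.1391, 0.0772]
ee_rot: [-3.141, -0.0, -1.325]
force: [-0.3, 2.0, 1.7]
width: 0.0141
gripper_force: 15.0
```

```bash
python3 look.py top ins7; python3 look.py scene ins7s
```

```text
t 23.7333 holderpos [-0.0292 -0.0446  0.0772] yaw-h -0.0003 q6 0.148 w 0.013521979232632516 F [ 0.85 -0.55  0.8 ] M [-0.23 -0.18  0.04] [-3.1414e+00 -2.0000e-04 -1.3253e+00]
dx -0.0808 dy 0.0004 dz 0.0052
bin [([0.2808, 0.0474, -0.003], 0.7), ([0.0424, -0.0428, 0.0048], 0.65), ([-0.1168, 0.2156, -0.002], 0.59)]
bin_pull [([0.3106, 0.1215, 0.0205], 0.89), ([-0.0818, 0.289, 0.0181], 0.78)]
bin_plain [([-0.1525, 0.1397, 0.0197], 0.97), ([0.2551, -0.0237, 0.0173], 0.93), ([0.1194, -0.042, 0.0323], 0.62)]
t 23.9333 holderpos [-0.0297 -0.0446  0.0772] yaw-h -0.0001 q6 0.147 w 0.013837049418198896 F [ 0.77 -1.37 -0.14] M [-0.56 -0.19 -0.04] [-3.1414e+00 -4.0000e-04 -1.3251e+00]
dx -0.0803 dy 0.0004 dz 0.0052
bin [([-0.1173, 0.2172, 0.0002], 0.83), ([0.283, 0.0464, -0.0028], 0.78), ([0.0391, -0.0474, 0.0018], 0.68)]
bin_pull [([-0.0795, 0.2856, 0.0215], 0.84), ([0.3085, 0.1199, 0.0211], 0.78), ([-0.0471, -0.0397, 0.0262], 0.73)]
bin_plain [([0.2595, -0.0293, 0.0233], 0.75), ([-0.1543, 0.1494, 0.0168], 0.72), ([0.1155, -0.0475, 0.0221], 0.48)]
```

Request:
move_arm(
  increments=[
    {"dx": 0.002, "dy": 0, "dz": 0, "twist": 0, "jaw": -0.8},
    {"dx": 0.0015, "dy": 0, "dz": 0, "twist": 0, "jaw": -0.8},
  ],
)

```text
t: 24.25
eef_pos: [0.5481, -0.1416, 0.0772]
ee_rot: [3.142, 0.0, -1.325]
force: [-0.7, 3.2, 3.0]
width: 0.0142
gripper_force: 15.0
```

Request:
move_arm(
  increments=[
    {"dx": 0.0015, "dy": 0, "dz": 0, "twist": 0, "jaw": -0.8},
    {"dx": 0.001, "dy": 0, "dz": 0, "twist": 0, "jaw": -0.8},
  ],
)

```text
t: 24.42
eef_pos: [0.5488, -0.1442, 0.0772]
ee_rot: [-3.141, 0.0, -1.325]
force: [-2.1, 3.4, 2.8]
width: 0.0141
gripper_force: 15.0
```

Request:
move_arm(
  increments=[
    {"dx": 0.001, "dy": 0, "dz": 0, "twist": 0, "jaw": -0.8},
    {"dx": 0.001, "dy": 0, "dz": 0, "twist": 0, "jaw": -0.8},
  ],
)

```text
t: 24.58
eef_pos: [0.5491, -0.1453, 0.0772]
ee_rot: [-3.141, 0.001, -1.325]
force: [-4.3, 18.0, 7.7]
width: 0.0137
gripper_force: 15.0
```

```bash
python3 look.py top ins8; python3 look.py scene ins8s
```

```text
t 24.6333 holderpos [-0.0233 -0.0446  0.0772] yaw-h -0.0001 q6 0.163 w 0.013975507469239512 F [-2.18 10.99  4.91] M [4.02 1.01 0.04] [-3.1415e+00  1.5000e-03 -1.3251e+00]
dx -0.0867 dy 0.0004 dz 0.0052
bin [([0.2797, 0.0481, 0.0004], 0.81), ([-0.1188, 0.2155, -0.0016], 0.67), ([0.0426, -0.0449, 0.0025], 0.53)]
bin_pull [([0.3117, 0.1221, 0.0182], 0.8), ([-0.0827, 0.288, 0.0177], 0.61)]
bin_plain [([-0.154, 0.1383, 0.0205], 0.85), ([0.2549, -0.0244, 0.018], 0.7), ([0.1259, -0.0409, 0.0269], 0.67)]
t 24.8333 holderpos [-0.0233 -0.0446  0.0772] yaw-h 0.0002 q6 0.162 w 0.013765807498316891 F [-3.29 11.04  5.32] M [ 3.93  0.92 -0.03] [-3.1415e+00  1.2000e-03 -1.3248e+00]
dx -0.0867 dy 0.0004 dz 0.0052
bin [([0.2792, 0.05, -0.0014], 0.84), ([-0.1176, 0.2141, -0.0001], 0.56)]
bin_pull [([-0.0796, 0.2866, 0.0219], 0.76), ([0.3078, 0.1217, 0.0223], 0.65), ([-0.0423, -0.0404, 0.0263], 0.42)]
bin_plain [([-0.1537, 0.1477, 0.0181], 0.88), ([0.2575, -0.0304, 0.0185], 0.66), ([0.1226, -0.0473, 0.0217], 0.49)]
```

View pics/ins8s.png

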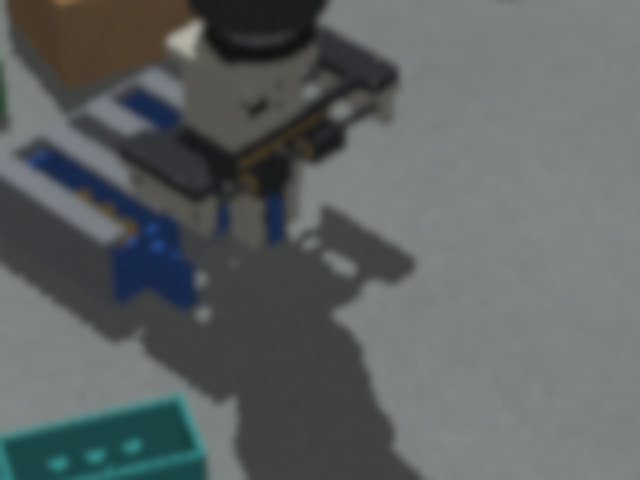

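The bin has hit the back wall (18 N jump). Release and lift away.

Request:
move_arm(
  increments=[
    {"dx": -0.0005, "dy": 0, "dz": 0, "twist": 0, "jaw": 0},
    {"dx": 0, "dy": 0, "dz": 0, "twist": 0, "jaw": 0},
    {"dx": 0, "dy": 0, "dz": 0, "twist": 0, "jaw": 0},
    {"dx": 0, "dy": 0, "dz": -0.01, "twist": 0, "jaw": 0},
    {"dx": 0, "dy": 0, "dz": -0.02, "twist": 0, "jaw": 0},
    {"dx": 0, "dy": 0, "dz": -0.03, "twist": 0, "jaw": 0},
    {"dx": 0, "dy": 0, "dz": -0.03, "twist": 0, "jaw": 0},
    {"dx": -0.04, "dy": 0, "dz": -0.01, "twist": 0, "jaw": 0},
    {"dx": -0.04, "dy": 0, "dz": 0, "twist": 0, "jaw": 0},
    {"dx": -0.04, "dy": 0, "dz": 0, "twist": 0, "jaw": 0},
    {"dx": -0.04, "dy": 0, "dz": 0, "twist": 0, "jaw": 0},
    {"dx": 0, "dy": 0, "dz": 0, "twist": 0, "jaw": 0},
  ],
)

```text
t: 25.98
eef_pos: [0.5094, 0.0139, 0.1785]
ee_rot: [-3.14, 0.001, -1.321]
force: [-1.0, -1.9, -0.3]
width: 0.044
gripper_force: 0.0
```

```bash
python3 look.py top fin; python3 look.py scene fins; python3 -c "
import cv2,numpy as np
cv2.imwrite('pics/f.png',np.hstack([cv2.imread('pics/fin.png')[:,120:520],cv2.imread('pics/fins.png')[:,:400]]))"
```

```text
t 26.0333 holderpos [-0.1855 -0.0444  0.1784] yaw-h 0.005 q6 -0.159 w 0.04387298005282457 F [-0.52  0.57  0.22] M [-0.01 -0.07 -0.04] [-3.14e+00  2.00e-04 -1.32e+00]
dx 0.0755 dy 0.001 dz 0.1064
bin [([-0.1205, 0.2176, 0.0008], 0.91), ([0.0455, -0.0471, 0.0002], 0.79), ([0.2792, 0.0476, -0.0008], 0.74)]
bin_pull [([-0.0348, -0.0452, 0.0249], 0.9), ([-0.0822, 0.2865, 0.0189], 0.83), ([0.3104, 0.1218, 0.0221], 0.67)]
bin_plain [([0.1256, -0.0424, 0.0261], 0.9), ([-0.1542, 0.1413, 0.0197], 0.9), ([0.2551, -0.022, 0.0188], 0.64)]
t 26.2333 holderpos [-0.1819 -0.0447  0.1774] yaw-h -0.0006 q6 -0.157 w 0.04354141278864416 F [ 0.38 -0.17 -0.16] M [ 0.07 -0.04  0.04] [-3.1415e+00 -1.0000e-04 -1.3256e+00]
dx 0.0719 dy 0.0002 dz 0.1054
bin [([0.0452, -0.0461, 0.0023], 0.8), ([-0.1181, 0.2139, 0.0002], 0.66), ([0.2783, 0.0511, 0.0002], 0.56)]
bin_pull [([-0.0777, 0.2838, 0.0189], 0.96), ([0.309, 0.1218, 0.023], 0.56), ([-0.0384, -0.0424, 0.0243], 0.55)]
bin_plain [([0.2575, -0.0321, 0.0218], 0.71), ([0.1217, -0.0472, 0.0201], 0.63), ([-0.1527, 0.1467, 0.0192], 0.63), ([-0.5527, -0.0752, 0.0026], 0.29)]
```

View pics/f.png

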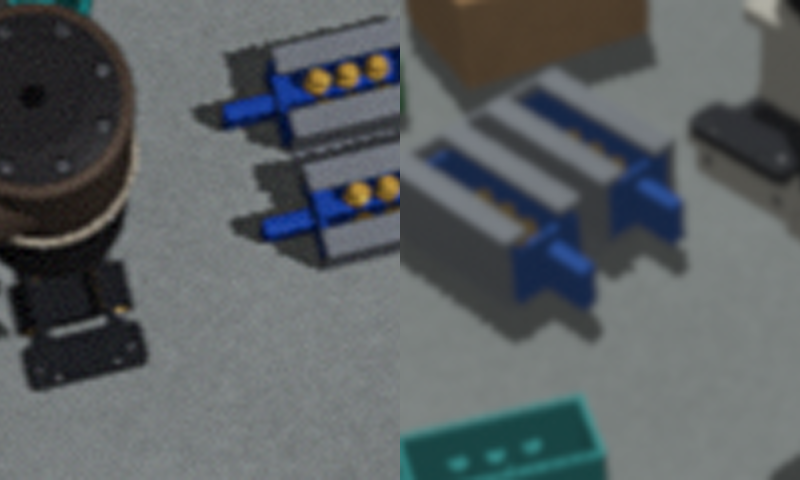

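Both bins sit alike with their pulls out (crop about 290,225 and 660,200). The bin is home and the gripper is clear of everything.

```bash
python3 -c "
from station import arm
print(arm.job_done())"
```

```text
the job is handed in; nothing more can be done
None
```

The blue bin is turned round and fully home in its own bay with its pull pointing out; I handed the job in at about 26 s, the neighbouring bin looks undisturbed, and no verdict came back.

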